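# Refill the tilt-out bin with glue sticks

## Task

Pull the tilt-out bin of the white unit open to its stop and draw the metal scoop tray out from under the laptop stand, setting it down and letting go of it on the open desk, with the glue sticks still in it, so that its handle is free to take. Then tip all three glue sticks out of the tray into the open bin, keeping the tray's mouth low over the bin's opening, and stand the empty tray back upright on the desk. Leave the bin fully open, and do not upset the other things on the desk.

Things in the scene. Friction and masses are not known exactly. Their poses are not given: they have to be found in the camera images.
- bin (a joint): tilt of the bin, rad: 0 shut, 0.70 fully open at its stop. It swings about its lower edge, top edge out of the unit and down. A stiff hinge (about 2 N at the handle) holds it where it is left. Its plywood front is 170 wide, 200 mm tall.
- bin_hinge (a point): middle of the bin front's lower edge, outer face, on the hinge line, 20 mm above the desk. Axes turn with the bin (by +joint about x): x along the hinge, y into the bin, z up the front. In them the front fills y 0 to 8, z 0 to 200 mm; the floor is at z 6, the back wall at y 110 (95 mm tall); the bin is 154 mm wide inside, cheeks 170 mm tall.
- bin_handle (a point): the middle of the bin's steel bow handle: a round bar of 10 mm, 110 mm long along the bin's x, 45 mm out from the front's outer face, 192 mm up the front from the hinge line (at y -45, z 192 mm in the axes of bin_hinge); same axes as bin_hinge
- stand_edge (a point): the middle of the front edge of the wooden laptop stand (380 wide, 260 deep, its top 140 mm above the desk, closed laptop on it, 122 mm free beneath it, fixed), at its top. Its y axis points out of the stand over the open desk (towards the unit), x along the edge.
- tray_center (a point): centre of the body of the aluminium scoop tray, 29 mm above its underside. Axes: y towards the open mouth, z up, x across. The body is 112 wide, 125 long, 58 mm tall; walls 4 mm, at the sides (outer faces at x +-56 mm) and back; floor 3 mm; at the mouth only a lip 4 mm above the floor. At the start about 100 mm of the mouth end stand out of the stand.
- tray_handle (a point): grip point of the tray's handle: a black bar, 20 wide (x), 18 tall (z), 75 mm long (y), that stands straight out behind the tray; the point is 105 mm behind tray_center and 40 mm above the tray's underside (11 mm above tray_center). Same axes as tray_center.
- tray_mouth (a point): the middle of the top of the lip at the tray's mouth, 62.5 mm ahead of tray_center and 7 mm above the tray's underside (22 mm below tray_center). Same axes.
- tray: the tray again; origin under the middle of its body, on its underside, same axes. About 0.2 kg; it slides on the desk. The sticks roll on its floor and leave over the lip when the mouth is tipped down by some 45 to 55 degrees.
- stick0_center (a point): centre of a white glue stick with a grey cap and round ends, 26 mm across, 92 mm long along its own x, 30 g, lying across the tray on its floor
- stick0: the same stick; origin on its skin, 13 mm from the centre
- stick1_center (a point): centre of a white glue stick with a grey cap and round ends, 26 mm across, 92 mm long along its own x, 30 g, lying across the tray on its floor
- stick1: the same stick; origin on its skin, 13 mm from the centre
- stick2_center (a point): centre of a white glue stick with a grey cap and round ends, 26 mm across, 92 mm long along its own x, 30 g, lying across the tray on its floor
- stick2: the same stick; origin on its skin, 13 mm from the centre
- flask: steel flask, 66 mm across, 190 mm tall; origin under its middle; a bystander to leave alone
- sanitiser: clear sanitiser bottle, 48 mm across, 130 mm tall; origin under its middle; a bystander to leave alone
- teajar: amber glass tea jar, 68 mm across, 140 mm tall; origin under its middle; a bystander to leave alone
- phone: black phone, 72 x 150 x 9 mm; origin under its middle; a bystander to leave alone
- mouse: black computer mouse, 105 x 60 x 33 mm; origin under its middle; a bystander to leave alone
- pencup: grey pen cup with pens, 76 mm across, 95 mm tall, pens to 155 mm; origin under its middle; a bystander to leave alone
- unit: the white box unit that holds the bin: 200 wide (x), 190 deep (y), 217 mm tall, two flat books on top to about 255 mm; fixed to the desk. Origin at desk level under the middle of its front; y axis into the unit, so its open front, closed by the bin, looks along its -y (the robot's right).
- bin_mouth (a point): middle of the bin's opening, at y 55, z 200 mm in the axes of bin_hinge; same axes. Fully open, the top edge of the bin's front is about 130 mm out of the unit and 173 mm above the desk, and pieces can be dropped in between it and the unit.
There are look-alikes about, which are no part of the job. Leave any brown or turquoise look-alike of the stick0 alone.

How it is judged:
On the way, in this order (a step that is already met when the one before it is completed fails the run):
1. the bin is open to its stop, and the tray stands still on the open desk, its handle clear of the stand, let go of, with the three sticks still in it (value of joint bin above 0.63 rad and y of tray_handle in the frame of stand_edge above 0.03 m and angle between tray_center's own z axis and vertical below 0.1 rad and height (world z) of tray_center below 0.036 m and contact force between the fingers and tray below 0.2 N and linear speed of tray below 0.03 m/s and x of stick0_center in the frame of tray_center between -0.056 and 0.056 m and y of stick0_center in the frame of tray_center between -0.0625 and 0.0625 m and z of stick0_center in the frame of tray_center between -0.03 and 0.03 m and x of stick1_center in the frame of tray_center between -0.056 and 0.056 m and y of stick1_center in the frame of tray_center between -0.0625 and 0.0625 m and z of stick1_center in the frame of tray_center between -0.03 and 0.03 m and x of stick2_center in the frame of tray_center between -0.056 and 0.056 m and y of stick2_center in the frame of tray_center between -0.0625 and 0.0625 m and z of stick2_center in the frame of tray_center between -0.03 and 0.03 m), for 0.2 s.
2. the tray is tipped mouth down (more than 30 degrees) low over the open bin, its mouth over the opening and less than 130 mm above the top of the bin's front (value of joint bin above 0.63 rad and angle between tray_center's own z axis and vertical above 0.52 rad and horizontal distance between tray_mouth and bin_mouth below 0.12 m and height (world z) of tray_mouth below 0.3 m), for 0.1 s.
At the end, for the whole second after the job is handed in: all three sticks lie still inside the bin, the bin is open to its stop (joint above 0.63), and the empty tray stands upright (within 6 degrees) and still on the desk, let go of (value of joint bin above 0.63 rad and x of stick0_center in the frame of bin_hinge between -0.078 and 0.078 m and y of stick0_center in the frame of bin_hinge between 0 and 0.125 m and z of stick0_center in the frame of bin_hinge between 0 and 0.15 m and x of stick1_center in the frame of bin_hinge between -0.078 and 0.078 m and y of stick1_center in the frame of bin_hinge between 0 and 0.125 m and z of stick1_center in the frame of bin_hinge between 0 and 0.15 m and x of stick2_center in the frame of bin_hinge between -0.078 and 0.078 m and y of stick2_center in the frame of bin_hinge between 0 and 0.125 m and z of stick2_center in the frame of bin_hinge between 0 and 0.15 m and angle between tray_center's own z axis and vertical below 0.1 rad and height (world z) of tray_center below 0.036 m and contact force between the fingers and tray below 0.2 N and linear speed of tray below 0.03 m/s and linear speed of each of stick0, stick1, stick2 below 0.05 m/s); the robot touches nothing.
It fails at once if a bystander (flask, sanitiser, tea jar, phone, mouse or pen cup) is knocked over or shoved more than 50 mm (distance of any of flask, sanitiser, teajar, phone, mouse, pencup from where it was at the start of the episode above 0.05 m or angle between any of flask, sanitiser, teajar, phone, mouse, pencup's own z axis and vertical above 0.5 rad).
It also fails if it takes over 72 s, if anything falls off the work surface, if the arm or the gripper's body presses on something with over 40 N, if the wrist force passes 120 N, or if a joint passes its speed limit or range.

## Robot

A 6-joint arm with a two-finger parallel gripper is mounted at the origin on the work surface. World frame = base frame: x ahead of the robot, y to its left, z up, the work surface at z = 0. Lengths are in m, angles in rad, forces in N, time in s.
With the tool pointing down it reaches from about 0.3 to 0.775 m from the base axis. Payload 14.6 kg.
Tool frame: the origin (TCP) lies at the very end of the fingers, on their centre line; the grasp point (between the pads) lies 19 mm behind it; z points along the fingers, y is the line along which they close (so a half turn about z gives the same grasp; the last joint's range is limited). The gripper opens to 94 mm and grips with 3 to 60 N. Pads are 16 mm wide; open, the fingers measure 119 mm over their backs; the gripper's body (75 mm by 177 mm) begins 78 mm behind the grasp point.
Start: joints at [-1.266, 0.3, 1.521, -0, 1.321, -0.067], TCP at [0.2, -0.512, 0.205] pointing down, gripper open.
Joint ranges: [-3.03, 3.03], [-0.79, 2.21], [0.23, 2.52], [-1.04, 4.18], [0, 3.07], [-2.55, 2.55]. Speed limits (rad/s): [2.22, 2.22, 2.57, 3.14, 3.14, 3.14].

## Interface

Orientations are given as [roll, pitch, yaw] about the fixed x, y, z axes, in that order (R = Rz(yaw) Ry(pitch) Rx(roll)).
In Python, from station import ctrl gives the robot as it stands.
- The arm moves only by the tool move_arm, never from a script. Its argument "increments" is a list of rows, each a list of 7 numbers: the opening, from 0 (shut) to 1 (fully open), then the shift along the tool's x, y, z in units of 50 mm (1.0 is 50 mm), then the turn, a rotation vector about the tool's x, y, z in rad. In form: [[claw, tx, ty, tz, rx, ry, rz], ...]. A call has 1 to 20 rows; each row shifts and turns the commanded pose from where the row before left it, along the tool's axes as they then stand; what a row does not reach is not made up. A row lasts 1/10 s, in which the tool goes at most 50 mm and 8.59 degrees, less where a joint would pass 70% of its speed; a pose out of reach is approached as far as the arm can. A call is refused whole if a number of a shift passes 1 or a number of a turn 0.15, either way. A call with a gripper value outside its range is refused whole. The fingers move at their own pace and stop on an object; "force" is the grip in N (left out, the last holds). Time passes only in rows, so rows that do not move let the fingers close. It gives the time, the measured TCP pose, the force, the opening and the grip force at its end, in the units of the state.
- ctrl.get_obs(): the state, without advancing time (a new reading comes with each control period).
- ctrl.camera(name): name is "side" or "top"; returns a dict with "color" (420x560x3 uint8, blue, green, red), "K" (3x3 intrinsics, pixels), "pose" (4x4, takes a point from camera to world coordinates). Camera axes: x right, y down, z forward; pixel columns grow to the right and rows downward; lengths in m; the calibration is good to about 2 mm. A picture is of the moment at which its call begins. There is no depth.
- ctrl.hand_in(): hands the job in; it is judged then, once.
Trained networks look in a picture, given as the dict that the camera call returned (one of the last four; its "shot" number tells which), for a name from the list of things; names that differ only in an ending like _2 or _b are one class to them, and where a whole thing is asked for, a point or a joint stands for the part that bears it (a point fixed in the world has none). Each returns a list of dicts, best first, with "conf" (0 to 1); they miss things now and then, are a little off and sometimes report something else, mostly with a low value. They report only what shows in the picture. A call takes as long as a camera call. They do not tell look-alikes from the thing itself.
- ctrl.cut_out(name, picture): "mask" (420x560 bool, what is visible of it) and "centre" ([row, column] in pixels, amid what is visible of it).
The state is a dict: "time_s": time; "qpos": joint angles; "joint_vel": joint speeds; "tau": joint torques, N m; "ee_pos": TCP position; "eef_rot": TCP orientation; "force": force on the tool from outside, world axes, zero at the start; "moment": the same for the moment, N m; "grip_width": finger opening in m; "grip_force": force on a finger pad.
Only numpy, scipy, OpenCV 4.12 (cv2) and the standard library are available. Lean on these libraries where they do the work, as an engineer would, in place of code of your own. Each camera call takes 0.05 s, during which the arm holds its last target. There are 200 camera calls.

## Working session

There is one attempt and no reset: what is moved stays moved. The work goes in short steps, Python scripts to look and compute and a tool call to move; the robot and the scene stay as the last step left them, time stands still between calls to the robot, and variables do not carry over. Pictures are saved under pics/ and viewed, at most 10 in all, crops included, and the job is handed in when it is done.

Besides the shell and the picture viewer there is one more tool, called as name(argument=value, ...) on one line, values as JSON. move_arm: Moves the arm, as the interface text tells. Its arguments: {"type":"object","properties":{"increments":{"type":"array","items":{"type":"array","items":{"type":"number"}}},"force":{"type":"number"}},"required":["increments"]}

```bash
mkdir -p pics; ls; cat > h.py <<'E'
import numpy as np, cv2
from station import ctrl
from scipy.spatial.transform import Rotation as R
def ray(pic,rc):
    d=np.linalg.inv(pic['K'])@[rc[1],rc[0],1]; P=np.array(pic['pose']); return P[:3,3],P[:3,:3]@d
def atz(pic,rc,z):
    o,d=ray(pic,rc); return o+d*(z-o[2])/d[2]
def tri(p1,a,p2,b):
    o1,d1=ray(p1,a);o2,d2=ray(p2,b)
    s=np.linalg.lstsq(np.c_[d1,-d2],o2-o1,rcond=None)[0]
    x,y=o1+d1*s[0],o2+d2*s[1]; return (x+y)/2,np.linalg.norm(x-y)
def proj(pic,X):
    P=np.linalg.inv(pic['pose']); c=P[:3,:3]@np.array(X)+P[:3,3]; q=pic['K']@c; return q[:2]/q[2]
E
python3 - <<'E'
from h import *
np.set_printoptions(precision=3,suppress=True)
s,t=ctrl.camera('side'),ctrl.camera('top')
cv2.imwrite('pics/s1.png',s['color']);cv2.imwrite('pics/t1.png',t['color'])
print(s['pose'],t['pose'])
for n in ['bin','bin_handle','tray','tray_handle','stick0','flask','sanitiser','teajar','phone','mouse','pencup','unit']:
  for nm,p in(('s',s),('t',t)):
    for d in ctrl.cut_out(n,p)[:6]:
      m=d['mask'];r,c=np.where(m)
      print(n,nm,round(d['conf'],2),np.round(d['centre']),m.sum(),r.min(),r.max(),c.min(),c.max(),atz(p,d['centre'],0.03))
E
```

```text
pics
[[ 0.774 -0.457  0.438 -0.035]
 [-0.633 -0.553  0.542 -0.864]
 [-0.005 -0.697 -0.718  1.147]
 [ 0.     0.     0.     1.   ]] [[-0.008 -0.988  0.157  0.361]
 [-1.     0.012  0.027 -0.154]
 [-0.029 -0.156 -0.987  1.466]
 [ 0.     0.     0.     1.   ]]
bin s 0.89 [154. 228.] 1324 132 179 208 246 [0.667 0.425 0.03 ]
bin s 0.57 [248. 299.] 173 234 259 289 318 [ 0.558 -0.208  0.03 ]
bin s 0.46 [172. 298.] 249 160 187 295 305 [0.831 0.119 0.03 ]
bin t 0.9 [199. 124.] 1305 164 231 113 139 [0.621 0.349 0.03 ]
bin_handle s 0.69 [156. 224.] 1399 131 179 207 246 [0.646 0.427 0.03 ]
bin_handle t 0.88 [199. 128.] 1328 165 232 113 139 [0.622 0.338 0.03 ]
bin_handle t 0.22 [216. 307.] 215 198 227 304 312 [ 0.561 -0.225  0.03 ]
bin_handle t 0.22 [282. 172.] 684 268 293 158 190 [0.36 0.19 0.03]
tray s 0.64 [245. 303.] 235 233 259 289 320 [ 0.58  -0.206  0.03 ]
tray t 0.84 [211. 302.] 514 193 230 297 331 [ 0.577 -0.213  0.03 ]
tray_handle s 0.54 [142. 215.] 3661 107 185 186 249 [0.668 0.543 0.03 ]
tray_handle s 0.53 [246. 300.] 214 233 259 289 319 [ 0.569 -0.204  0.03 ]
tray_handle s 0.44 [269. 24
[... 1383 characters left out ...]
7 325 332 [ 0.577 -0.298  0.03 ]
phone t 0.78 [268. 236.] 1125 259 286 209 259 [ 0.401 -0.004  0.03 ]
phone t 0.2 [214. 305.] 231 198 227 304 312 [ 0.568 -0.221  0.03 ]
mouse s 0.47 [267. 247.] 116 264 276 241 254 [ 0.36  -0.156  0.03 ]
mouse t 0.64 [271. 283.] 637 254 288 272 292 [ 0.391 -0.149  0.03 ]
pencup s 0.67 [244. 305.] 212 233 259 289 320 [ 0.59  -0.207  0.03 ]
pencup s 0.66 [158. 226.] 1382 131 180 207 246 [0.641 0.408 0.03 ]
pencup t 0.79 [278. 174.] 645 268 293 159 190 [0.372 0.186 0.03 ]
unit s 0.63 [143. 217.] 3613 107 184 187 249 [0.671 0.534 0.03 ]
unit t 0.92 [198.  88.] 6959 155 236 41 141 [0.627 0.466 0.03 ]
unit t 0.16 [204. 125.] 1333 165 231 113 139 [0.605 0.346 0.03 ]
```

View pics/t1.png

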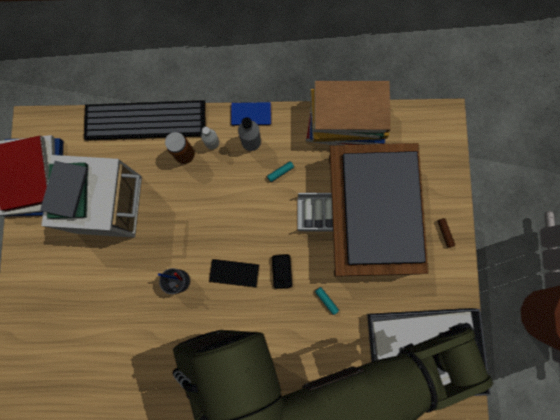

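View pics/s1.png

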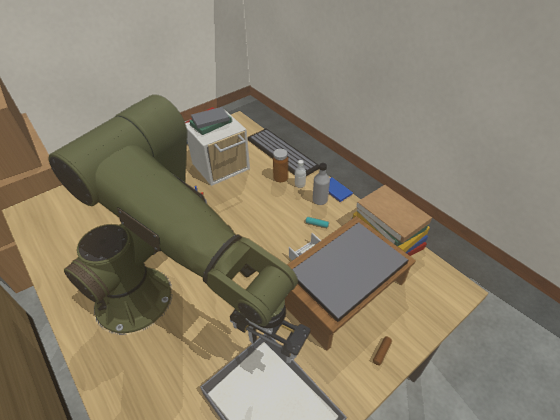

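The top view shows the unit on the left with its bin handle at about (137,195). The tray's mouth end sticks out of the stand at (297-333, 193-230), with white sticks at columns 308, 318 and 328. Possible mix-ups for the sticks are turquoise at (280,172) and (326,300), and brown at (446,233). I choose the three white ones in the tray and check them in a close crop.

```bash
python3 - <<'E'
from h import *
t=cv2.imread('pics/t1.png')
a=cv2.resize(t[180:245,285:345],None,fx=6,fy=6,interpolation=cv2.INTER_CUBIC)
b=cv2.resize(t[155:245,95:150],None,fx=6,fy=6,interpolation=cv2.INTER_CUBIC)
o=np.zeros((540,700,3),np.uint8);o[:390,:360]=a;o[:540,365:695]=b
cv2.imwrite('pics/c1.png',o)
E
```

```text
(no output)
```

View pics/c1.png

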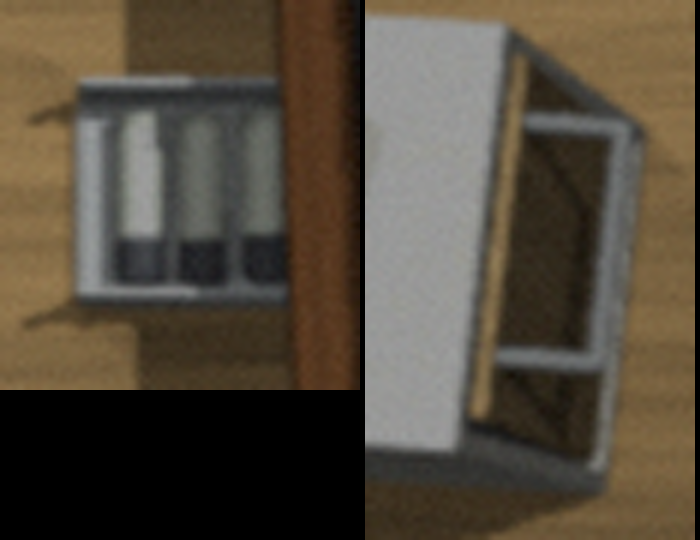

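The left crop shows three white sticks with grey caps in the tray. The mouth edge is at column 298 and the walls are at rows 193.5 and 229. The right crop shows the handle bar running from (138,176) to (134,214.5).

```bash
cat > kin.py <<'E'
E
python3 - <<'E'
from h import *
np.set_printoptions(precision=4,suppress=True)
t=ctrl.camera('top'); s=ctrl.camera('side')
print('bar',atz(t,(176,137.8),.212),atz(t,(214.5,134),.212))
print('front top edge outer',atz(t,(165,121.5),.22),atz(t,(223.7,116),.22))
# unit top front edge
print('unit top',atz(t,(155+25/6,95+145/6),.217),atz(t,(155+445/6,95+97/6),.217))
print('tray wall top corners',atz(t,(180+82/6,285+78/6),.058),atz(t,(180+298/6,285+78/6),.058),atz(t,(180+82/6,285+275/6),.058),atz(t,(180+298/6,285+285/6),.058))
print('lip',atz(t,(212,298),.007))
print('stand edge',atz(t,(145,330.5),.14),atz(t,(275,335),.14))
for n in['flask','sanitiser','teajar','phone','mouse','pencup']:
  d=ctrl.cut_out(n,t)
  if d:
    m=d[0]['mask'];r,c=np.where(m); print(n,atz(t,(r.min(),c.min()),.0),atz(t,(r.max(),c.max()),.0))
o=ctrl.get_obs();print(o)
E
```

```text
bar [0.6527 0.2502 0.212 ] [0.5447 0.2566 0.212 ]
front top edge outer [0.6828 0.2944 0.22  ] [0.5188 0.3024 0.22  ]
unit top [0.7004 0.3028 0.217 ] [0.5043 0.3161 0.217 ]
tray wall top corners [ 0.626  -0.1986  0.058 ] [ 0.515  -0.1967  0.058 ] [ 0.6247 -0.2991  0.058 ] [ 0.5138 -0.301   0.058 ]
lip [ 0.5767 -0.1992  0.007 ]
stand edge [ 0.7546 -0.2936  0.14  ] [ 0.377  -0.2959  0.14  ]
flask [ 0.8965 -0.0071  0.    ] [ 0.783  -0.0826  0.    ]
sanitiser [0.8608 0.1115 0.    ] [0.7885 0.0546 0.    ]
teajar [0.8492 0.2337 0.    ] [ 0.7428  0.1358 -0.    ]
phone [0.4316 0.0826 0.    ] [ 0.3467 -0.0714  0.    ]
mouse [ 0.4454 -0.1157  0.    ] [ 0.3399 -0.1769  0.    ]
pencup [0.408  0.2434 0.    ] [0.3237 0.1405 0.    ]
{'time_s': 1.7, 'qpos': array([-1.2656,  0.2999,  1.521 ,  0.    ,  1.3207, -0.0666]), 'joint_vel': array([-0.0001, -0.0011,  0.0005,  0.0006, -0.0004, -0.0012]), 'tau': array([ -0.0019, -53.1654, -35.2916,   0.0708,   0.0212,  -0.    ]), 'ee_pos': array([ 0.1998, -0.5124,  0.2055]), 'eef_rot': array([-3.1416, -0.    ,  0.3718]), 'force': array([-0.1827,  1.0439, -0.6803]), 'moment': array([-0.0278, -0.0307, -0.0178]), 'grip_force': 0.0, 'grip_width': 0.09368685029888545}
```

move_arm(increments=[[1, 0, 0, -0.25, 0, 0, -0.136], [1, 0, 0, -0.25, 0, 0, -0.136], [1, 0, 0, -0.25, 0, 0, -0.136], [1, 0, 0, -0.25, 0, 0, -0.136], [1, 0, 0, -0.25, 0, 0, -0.136], [1, 0, 0, -0.25, 0, 0, -0.136], [1, 0, 0, -0.25, 0, 0, -0.136], [1, 0, 0, -0.25, 0, 0, -0.136], [1, 0, 0, -0.25, 0, 0, -0.136], [1, 0, 0, -0.25, 0, 0, -0.136]], force=25)

```text
time_s: 2.7
ee_pos: [0.1998, -0.5124, 0.331]
eef_rot: [3.142, 0.0, 1.737]
force: [0.2, -0.1, 0.3]
grip_width: 0.0938
grip_force: 0.0
```

move_arm(increments=[[1, 0.69, 0.515, 0, 0, 0, 0], [1, 0.69, 0.515, 0, 0, 0, 0], [1, 0.69, 0.515, 0, 0, 0, 0], [1, 0.69, 0.515, 0, 0, 0, 0], [1, 0.69, 0.515, 0, 0, 0, 0], [1, 0.69, 0.515, 0, 0, 0, 0], [1, 0.69, 0.515, 0, 0, 0, 0], [1, 0.69, 0.515, 0, 0, 0, 0], [1, 0.69, 0.515, 0, 0, 0, 0], [1, 0.69, 0.515, 0, 0, 0, 0], [1, 0.69, 0.515, 0, 0, 0, 0], [1, 0.69, 0.515, 0, 0, 0, 0], [1, 0.69, 0.515, 0, 0, 0, 0], [1, 0.69, 0.515, 0, 0, 0, 0], [1, 0.69, 0.515, 0, 0, 0, 0], [1, 0.69, 0.515, 0, 0, 0, 0], [1, 0.69, 0.515, 0, 0, 0, 0], [1, 0.69, 0.515, 0, 0, 0, 0], [1, 0.69, 0.515, 0, 0, 0, 0], [1, 0.69, 0.515, 0, 0, 0, 0]])

```text
time_s: 4.7
ee_pos: [0.598, 0.2529, 0.3304]
eef_rot: [3.142, 0.0, 1.732]
force: [-0.5, -0.8, 0.2]
grip_width: 0.0943
grip_force: 0.0
```

move_arm(increments=[[1, 0, 0, 0, 0, 0, -0.136], [1, 0, 0, 0, 0, 0, -0.136], [1, 0, 0, 0, 0, 0, -0.136], [1, 0, 0, 0, 0, 0, -0.136], [1, 0, 0, 0, 0, 0, -0.136], [1, 0, 0, 0, 0, 0, -0.136], [1, 0, 0, 0, 0, 0, -0.136], [1, 0, 0, 0, 0, 0, -0.136], [1, 0, 0, 0, 0, 0, -0.136], [1, 0, 0, 0, 0, 0, -0.136], [1, 0, 0, 0, 0, 0, 0]])

```text
time_s: 5.8
ee_pos: [0.5975, 0.2512, 0.3304]
eef_rot: [-3.142, -0.0, 3.094]
force: [-0.1, 0.5, 0.1]
grip_width: 0.0941
grip_force: 0.0
```

move_arm(increments=[[0.38, 0, 0, 0, 0, 0, 0], [0.38, 0, 0, 0, 0, 0, 0], [0.38, 0, 0, 0, 0, 0, 0], [0.38, 0, 0, 0, 0, 0, 0], [0.38, 0, 0, 0, 0, 0, 0]])

```text
time_s: 6.3
ee_pos: [0.5975, 0.2512, 0.3304]
eef_rot: [-3.142, -0.0, 3.091]
force: [0.1, 0.6, 0.6]
grip_width: 0.0577
grip_force: 0.0
```

```bash
python3 - <<'E'
from h import *
np.set_printoptions(precision=4,suppress=True)
t=ctrl.camera('top'); s=ctrl.camera('side')
o=ctrl.get_obs();print(o['ee_pos'],o['grip_width'],o['qpos'])
a=cv2.resize(s['color'][90:190,170:270],(500,500),interpolation=cv2.INTER_CUBIC)
P=np.array([.599,.253,.212])
for d in(-.055,0,.055):
  u,v=proj(s,P+[d,-.06*d,0]); print(u,v); cv2.circle(a,(int((u-170)*5),int((v-90)*5)),3,(0,0,255),-1)
  u,v=proj(s,[.6+d,.298-.06*d,.22]); cv2.circle(a,(int((u-170)*5),int((v-90)*5)),3,(0,255,0),-1)
cv2.imwrite('pics/c2.png',a)
E
```

```text
[0.5975 0.2512 0.3305] 0.049522882246338745 [ 0.3415  0.4851  0.9842  0.      1.6722 -1.1792]
220.93656243384805 150.10628225879495
232.94055107944845 145.16955875987705
244.6049311654272 140.37250163404696
```

View pics/c2.png

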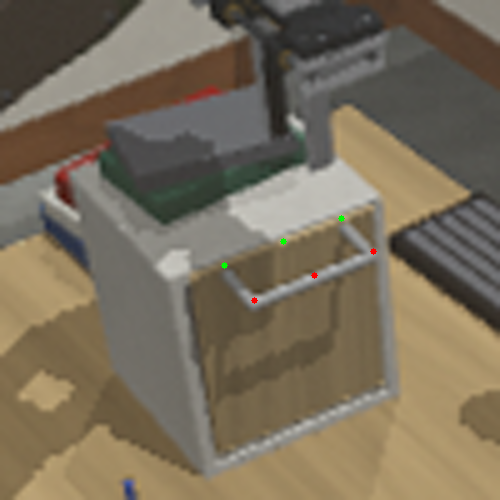

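The projected bar and front edge (red and green dots) sit on the bow handle and the front's top edge in the picture. The handle estimate holds, so I descend.

move_arm(increments=[[0.38, 0, 0.03, 0.4, 0, 0, 0], [0.38, 0, 0, 0.4, 0, 0, 0], [0.38, 0, 0, 0.4, 0, 0, 0], [0.38, 0, 0, 0.4, 0, 0, 0], [0.38, 0, 0, 0.4, 0, 0, 0], [0.38, 0, 0, 0.4, 0, 0, 0], [0.38, 0, 0, 0.4, 0, 0, 0], [0.38, 0, 0, 0, 0, 0, 0], [0, 0, 0, 0, 0, 0, 0], [0, 0, 0, 0, 0, 0, 0], [0, 0, 0, 0, 0, 0, 0], [0, 0, 0, 0, 0, 0, 0], [0, 0, 0, 0, 0, 0, 0]])

```text
time_s: 7.7
ee_pos: [0.5978, 0.2529, 0.1912]
eef_rot: [3.141, 0.001, 3.092]
force: [0.9, 1.7, 3.0]
grip_width: 0.0093
grip_force: 25.0
```

move_arm(increments=[[0, 0, -0.19, 0.05, 0, 0, 0], [0, 0, -0.19, 0.06, 0, 0, 0], [0, 0, -0.183, 0.07, 0, 0, 0], [0, 0, -0.183, 0.076, 0, 0, 0], [0, 0, -0.175, 0.088, 0, 0, 0], [0, 0, -0.175, 0.094, 0, 0, 0], [0, 0, -0.165, 0.105, 0, 0, 0], [0, 0, -0.165, 0.111, 0, 0, 0], [0, 0, -0.153, 0.12, 0, 0, 0], [0, 0, -0.153, 0.128, 0, 0, 0], [0, 0, -0.14, 0.136, 0, 0, 0], [0, 0, -0.14, 0.141, 0, 0, 0], [0, 0, -0.126, 0.15, 0, 0, 0], [0, 0, -0.126, 0.155, 0, 0, 0], [0, 0, -0.05, 0.065, 0, 0, 0], [0, 0, 0, 0, 0, 0, 0]])

```text
time_s: 9.3
ee_pos: [0.5945, 0.144, 0.1181]
eef_rot: [3.128, 0.011, 3.094]
force: [5.3, 49.9, 24.0]
grip_width: 0.0301
grip_force: 25.0
```

move_arm(increments=[[0, 0, 0.06, -0.05, 0, 0, 0], [0.4, 0, 0.04, -0.02, 0, 0, 0], [0.4, 0, 0, 0, 0, 0, 0], [0.4, 0, 0, 0, 0, 0, 0]])

```text
time_s: 9.7
ee_pos: [0.5918, 0.1414, 0.1163]
eef_rot: [-3.141, -0.001, 3.092]
force: [-0.2, -0.1, -0.3]
grip_width: 0.0375
grip_force: 0.0
```

```bash
python3 - <<'E'
from h import *
np.set_printoptions(precision=4,suppress=True)
s=ctrl.camera('side')
o=ctrl.get_obs();print(o['ee_pos'],o['grip_width'],o['force'])
a=cv2.resize(s['color'][90:210,170:290],(600,600),interpolation=cv2.INTER_CUBIC)
H=np.array([.602,.298,.02]);X=np.array([.998,-.06,0]);Y=np.array([.06,.998,0]);Z=np.array([0,0,1.])
for j,c in((.7,(0,0,255)),(.6,(0,255,0))):
  y=Y*np.cos(j)+Z*np.sin(j);z=Z*np.cos(j)-Y*np.sin(j)
  for d in(-.055,0,.055):
    for q in (H+X*d-.045*y+.192*z,H+X*d*1.55+.2*z):
      u,v=proj(s,q);cv2.circle(a,(int((u-170)*5),int((v-90)*5)),3,c,-1)
cv2.imwrite('pics/c3.png',a)
E
```

```text
[0.5918 0.1413 0.1162] 0.037983697763704 [ 0.5198 -0.6454  0.8116]
```

View pics/c3.png

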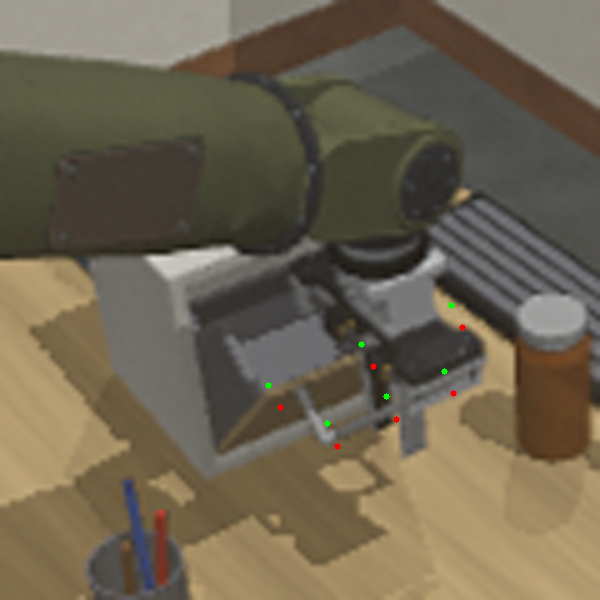

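move_arm(increments=[[0.4, 0, 0.036, 0, -0.1, 0, 0], [0.4, 0, 0.036, 0, -0.1, 0, 0], [0.4, 0, 0.036, 0, -0.1, 0, 0], [0.4, 0, 0.036, 0, -0.1, 0, 0], [0.4, 0, 0.036, 0, -0.1, 0, 0], [0.4, 0, 0, 0, 0, 0, 0], [0, 0, 0, 0, 0, 0, 0], [0, 0, 0, 0, 0, 0, 0], [0, 0, 0, 0, 0, 0, 0], [0, 0, 0, 0, 0, 0, 0]])

```text
time_s: 10.75
ee_pos: [0.5929, 0.1569, 0.1221]
eef_rot: [2.632, 0.002, 3.094]
force: [2.1, 47.0, 18.8]
grip_width: 0.0199
grip_force: 25.0
```

```bash
python3 - <<'E'
from h import *
np.set_printoptions(precision=4,suppress=True)
o=ctrl.get_obs();r=R.from_euler('xyz',o['eef_rot']).as_matrix()
print(o['ee_pos'],r,o['grip_width'],o['force'],o['ee_pos']-.019*r[:,2])
E
```

```text
[0.5929 0.1569 0.1221] [[-0.9989  0.0403  0.025 ]
 [ 0.0473  0.8722  0.4868]
 [-0.0022  0.4875 -0.8731]] 0.019860364464750455 [ 2.1107 46.9568 18.836 ] [0.5924 0.1476 0.1387]
```

move_arm(increments=[[0.4, 0, 0, 0, 0, 0, 0], [0.4, 0, 0, 0, 0, 0, 0], [0.4, 0, 0, 0, 0, 0, 0], [0.4, 0, 0, 0, 0, 0, 0]])

```text
time_s: 11.15
ee_pos: [0.5924, 0.1503, 0.1179]
eef_rot: [2.643, -0.001, 3.091]
force: [0.5, -0.1, -0.3]
grip_width: 0.038
grip_force: 0.0
```

```bash
python3 - <<'E'
from h import *
np.set_printoptions(precision=4,suppress=True)
o=ctrl.get_obs();r=R.from_euler('xyz',o['eef_rot']).as_matrix()
print(o['ee_pos'],o['grip_width'],o['force'],o['ee_pos']-.019*r[:,2])
E
```

```text
[0.5924 0.1503 0.1179] 0.03796027993841537 [ 0.4755 -0.0628 -0.2782] [0.5919 0.1413 0.1346]
```

move_arm(increments=[[0.4, 0, 0, -0.4, 0, 0, 0], [0.4, 0, 0, -0.4, 0, 0, 0], [0.4, 0, 0, -0.4, 0, 0, 0], [0.4, 0, 0, -0.4, 0, 0, 0], [0.4, 0, 0, -0.4, 0, 0, 0], [0.4, 0, -0.6, -0.4, 0, 0, 0], [0.4, 0, -0.8, -0.4, 0, 0, 0], [0.4, 0, -0.8, -0.4, 0, 0, 0], [0.4, 0, -0.8, 0, 0, 0, 0], [0.4, 0, -0.8, 0, 0, 0, 0]])

```text
time_s: 12.15
ee_pos: [0.58, -0.0946, 0.167]
eef_rot: [2.643, -0.0, 3.091]
force: [0.5, 0.2, -0.8]
grip_width: 0.0378
grip_force: 0.0
```

```bash
python3 - <<'E'
from h import *
np.set_printoptions(precision=4,suppress=True)
s=ctrl.camera('side');t=ctrl.camera('top')
o=ctrl.get_obs();print(o['ee_pos'],o['force'])
A=[]
H=np.array([.602,.298,.02]);X=np.array([.998,-.06,0]);Y=np.array([.06,.998,0]);Z=np.array([0,0,1.])
for p,r0,c0 in((s,100,180),(t,150,90)):
  a=cv2.resize(p['color'][r0:r0+90,c0:c0+65],None,fx=6,fy=6,interpolation=cv2.INTER_CUBIC)
  for j,c in((.7,(0,0,255)),(.6,(0,255,0))):
    y=Y*np.cos(j)+Z*np.sin(j);z=Z*np.cos(j)-Y*np.sin(j)
    for d in(-.055,0,.055):
      for q in (H+X*d-.045*y+.192*z,H+X*d*1.55+.2*z):
        u,v=proj(p,q);cv2.circle(a,(int((u-c0)*6),int((v-r0)*6)),2,c,-1)
  A.append(a)
cv2.imwrite('pics/c4.png',np.hstack(A))
E
```

```text
[ 0.579  -0.0961  0.1644] [-0.4222  0.3401  0.2372]
```

View pics/c4.png

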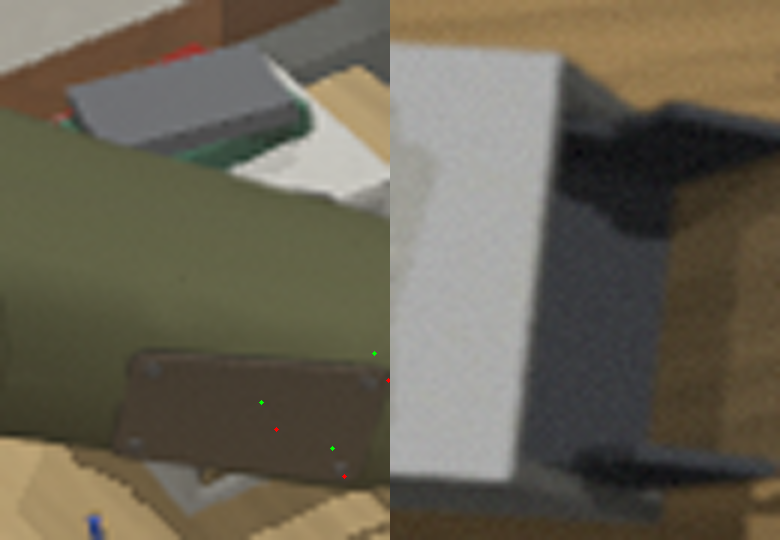

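The side view is blocked by the arm, and the top crop is too narrow: it shows only the opened bin's interior. I need a wider top crop.

```bash
python3 - <<'E'
from h import *
np.set_printoptions(precision=4,suppress=True)
t=ctrl.camera('top')
H=np.array([.602,.298,.02]);X=np.array([.998,-.06,0]);Y=np.array([.06,.998,0]);Z=np.array([0,0,1.])
r0,c0=150,110
a=cv2.resize(t['color'][r0:r0+95,c0:c0+130],None,fx=6,fy=6,interpolation=cv2.INTER_CUBIC)
for j,c in((.7,(0,0,255)),(.6,(0,255,0))):
    y=Y*np.cos(j)+Z*np.sin(j);z=Z*np.cos(j)-Y*np.sin(j)
    for d in(-.055,0,.055):
      for q in (H+X*d-.045*y+.192*z,H+X*d*1.55+.2*z):
        u,v=proj(t,q);cv2.circle(a,(int((u-c0)*6),int((v-r0)*6)),2,c,-1)
cv2.imwrite('pics/c5.png',a)
E
```

```text
(no output)
```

View pics/c5.png

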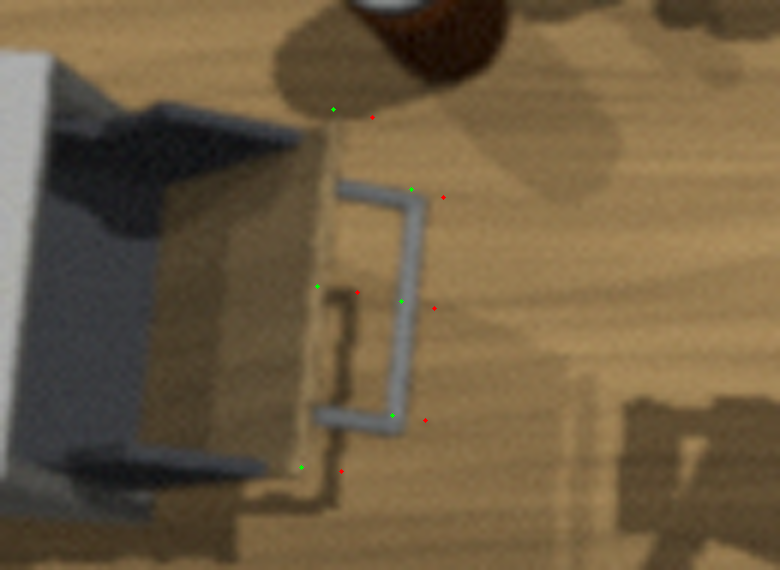

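The bar centre now sits about 104 mm out from where it started, and it resists a 50 N pull. That matches the stop if the bin began about 0.06 rad ajar, with the hinge at y≈0.309. This agrees with the unit's front edge, so the bin is fully open. Next is the tray's near side wall.

move_arm(increments=[[0.43, 0, 0, 0, 0.125, 0, 0], [0.43, 0, 0, 0, 0.125, 0, 0], [0.43, 0, 0, 0, 0.125, 0, 0], [0.43, 0, 0, 0, 0.124, 0, 0], [0.43, 0, 0, 0, 0, 0, 0.14], [0.43, 0, 0, 0, 0, 0, 0.14], [0.43, 0, 0, 0, 0, 0, 0.14], [0.43, 0, 0, 0, 0, 0, 0.14], [0.43, 0, 0, 0, 0, 0, 0.14], [0.43, 0, 0, 0, 0, 0, 0.14], [0.43, 0, 0, 0, 0, 0, 0.14], [0.43, 0, 0, 0, 0, 0, 0.14], [0.43, 0, 0, 0, 0, 0, 0.14], [0.43, 0, 0, 0, 0, 0, 0.14], [0.43, 0, 0, 0, 0, 0, 0.132], [0.43, 0, 0, 0, 0, 0, 0], [0.43, 0, 0, 0, 0, 0, 0]])

```text
time_s: 14.0
ee_pos: [0.5805, -0.0917, 0.168]
eef_rot: [3.141, -0.001, 1.564]
force: [-0.0, -0.8, -0.3]
grip_width: 0.0407
grip_force: 0.0
```

move_arm(increments=[[0.43, -0.396, -0.21, 0.26, 0, 0, 0], [0.43, -0.396, -0.21, 0.26, 0, 0, 0], [0.43, -0.396, -0.21, 0.26, 0, 0, 0], [0.43, -0.396, -0.21, 0.26, 0, 0, 0], [0.43, -0.396, -0.21, 0.26, 0, 0, 0], [0.43, -0.396, -0.21, 0.26, 0, 0, 0], [0.43, 0, 0, 0, 0, 0, 0], [0.43, 0, 0, 0.27, 0, 0, 0], [0.43, 0, 0, 0.27, 0, 0, 0], [0.43, 0, 0, 0.27, 0, 0, 0], [0.43, 0, 0, 0.27, 0, 0, 0], [0.43, 0, 0, 0, 0, 0, 0], [0, 0, 0, 0, 0, 0, 0], [0, 0, 0, 0, 0, 0, 0], [0, 0, 0, 0, 0, 0, 0], [0, 0, 0, 0, 0, 0, 0], [0, 0, 0, 0, 0, 0, 0]])

```text
time_s: 15.7
ee_pos: [0.5164, -0.2104, 0.0359]
eef_rot: [3.141, -0.001, 1.56]
force: [0.2, 1.0, 1.2]
grip_width: 0.0039
grip_force: 16.0
```

move_arm(increments=[[0, 0.05, 0, 0, 0, 0, 0], [0, 0.1, 0, 0, 0, 0, 0], [0, 0.15, 0, 0, 0, 0, 0], [0, 0.2, 0, 0, 0, 0, 0], [0, 0.25, 0, 0, 0, 0, 0], [0, 0.25, 0, 0, 0, 0, 0], [0, 0.25, 0, 0, 0, 0, 0], [0, 0.25, 0, 0, 0, 0, 0], [0, 0.25, 0, 0, 0, 0, 0], [0, 0.25, 0, 0, 0, 0, 0], [0, 0.25, 0, 0, 0, 0, 0], [0, 0.25, 0, 0, 0, 0, 0], [0, 0.25, 0, 0, 0, 0, 0], [0, 0.25, 0, 0, 0, 0, 0], [0, 0.25, 0, 0, 0, 0, 0], [0, 0.25, 0, 0, 0, 0, 0], [0, 0.2, 0, 0, 0, 0, 0], [0, 0.15, 0, 0, 0, 0, 0], [0, 0.1, 0, 0, 0, 0, 0], [0, 0.05, 0, 0, 0, 0, 0]])

```text
time_s: 17.7
ee_pos: [0.5181, -0.0092, 0.0358]
eef_rot: [3.142, -0.001, 1.561]
force: [1.3, -4.5, 5.0]
grip_width: 0.0039
grip_force: 25.0
```

move_arm(increments=[[0, 0, 0, 0, 0, 0, 0], [0.3, 0, 0, 0, 0, 0, 0], [0.3, 0, 0, 0, 0, 0, 0], [0.3, 0, 0, 0, 0, 0, 0], [0.3, 0, 0, -0.3, 0, 0, 0], [0.3, 0, 0, -0.5, 0, 0, 0], [0.3, 0, 0, -0.6, 0, 0, 0], [0.3, 0, 0, -0.6, 0, 0, 0], [0.3, -0.6, 0, -0.4, 0, 0, 0], [0.3, -0.8, 0, -0.3, 0, 0, 0], [0.3, -0.8, 0, -0.3, 0, 0, 0], [0.3, -0.8, 0, -0.3, 0, 0, 0], [0.3, -0.8, 0, 0, 0, 0, 0], [0.3, -0.8, 0, 0, 0, 0, 0], [0.3, -0.4, 0, 0, 0, 0, 0], [0.3, 0, 0, 0, 0, 0, 0]])

```text
time_s: 19.3
ee_pos: [0.5149, -0.2624, 0.1997]
eef_rot: [-3.141, -0.001, 1.557]
force: [0.3, 0.8, -0.5]
grip_width: 0.0284
grip_force: 0.0
```

```bash
python3 - <<'E'
from h import *
np.set_printoptions(precision=4,suppress=True)
t=ctrl.camera('top')
o=ctrl.get_obs();print(o['ee_pos'],o['eef_rot'],o['time_s'],o['qpos'])
r0,c0=160,110
a=cv2.resize(t['color'][r0:r0+110,c0:c0+190],None,fx=4,fy=4,interpolation=cv2.INTER_CUBIC)
cv2.imwrite('pics/c6.png',a)
for n in['tray','stick0','tray_handle']:
  for d in ctrl.cut_out(n,t)[:5]: print(n,d['conf'],np.round(d['centre']),atz(t,d['centre'],.03))
E
```

```text
[ 0.5152 -0.2609  0.1998] [-3.1407 -0.0017  1.5581] 19.35 [-0.5327  0.3665  1.4459  0.0011  1.3308 -0.5202]
tray 0.8 [211. 260.] [ 0.5769 -0.0791  0.03  ]
tray 0.3 [216. 243.] [ 0.5639 -0.027   0.03  ]
stick0 0.77 [210. 268.] [ 0.5819 -0.1063  0.03  ]
stick0 0.72 [232. 445.] [ 0.5064 -0.6461  0.03  ]
stick0 0.7 [173. 278.] [ 0.6995 -0.1378  0.03  ]
stick0 0.65 [305. 329.] [ 0.2902 -0.2862  0.03  ]
stick0 0.55 [216. 243.] [ 0.5614 -0.0263  0.03  ]
tray_handle 0.7 [212. 258.] [ 0.5748 -0.0723  0.03  ]
tray_handle 0.16 [214. 267.] [ 0.5665 -0.1019  0.03  ]
```

View pics/c6.png

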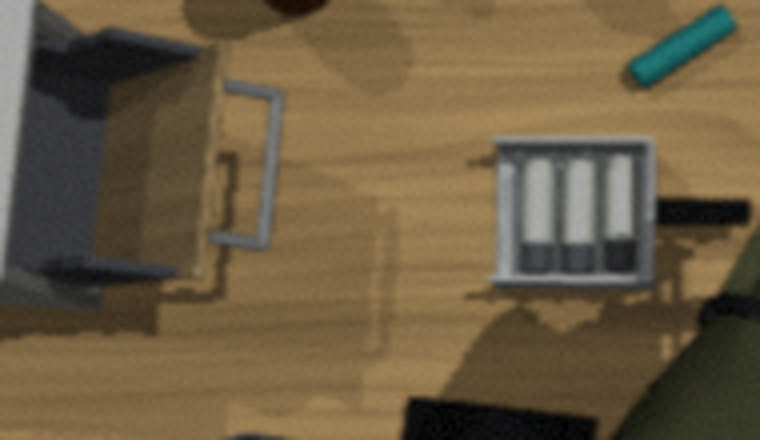

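The picture shows the tray standing free on the desk at crop (495-655, 140-285) with all three white sticks in it. Its black handle is clear of the stand at (660-750, 212). I now move to a pre-grasp above the handle, tilted 0.5 rad.

move_arm(increments=[[0.6, 0, 0, 0, 0, 0.125, 0], [0.6, 0, 0, 0, 0, 0.125, 0], [0.6, 0, 0, 0, 0, 0.125, 0], [0.6, 0, 0, 0, 0, 0.125, 0], [0.6, 0.2, 0.218, 0.5, 0, 0, 0], [0.6, 0.2, 0.218, 0.5, 0, 0, 0], [0.6, 0.2, 0.218, 0.5, 0, 0, 0], [0.6, 0.2, 0.218, 0.5, 0, 0, 0], [0.6, 0.2, 0.218, 0.5, 0, 0, 0], [0.6, 0, 0, 0, 0, 0, 0], [0.6, 0, 0, 0, 0, 0, 0]])

```text
time_s: 20.6
ee_pos: [0.5712, -0.1563, 0.1152]
eef_rot: [-3.141, -0.501, 1.561]
force: [-0.9, -0.8, 0.1]
grip_width: 0.0563
grip_force: 0.0
```

```bash
python3 - <<'E'
from h import *
np.set_printoptions(precision=4,suppress=True)
t=ctrl.camera('top')
o=ctrl.get_obs();r=R.from_euler('xyz',o['eef_rot']).as_matrix();print(o['ee_pos'],o['eef_rot'],o['time_s'],o['qpos'])
px=lambda c,rr:(160+rr/4,110+c/4)
print('handle',atz(t,px(660,212),.049),atz(t,px(750,211),.049),'mouth',atz(t,px(495,140),.058),atz(t,px(495,283),.058),'back',atz(t,px(655,140),.058),atz(t,px(655,286),.058))
T=np.array([.571,-.156,.0233]);print('to target units',(T-o['ee_pos'])@r/.05)
E
```

```text
[ 0.5713 -0.1571  0.1156] [ 3.1408 -0.5005  1.561 ] 20.65 [-0.524   0.6095  1.3715  0.4357  1.4363 -0.634 ]
handle [ 0.5682 -0.1272  0.049 ] [ 0.5681 -0.1963  0.049 ] mouth [ 0.6244 -0.0007  0.058 ] [ 0.5137 -0.0013  0.058 ] back [ 0.6228 -0.124   0.058 ] [ 0.5101 -0.1231  0.058 ]
to target units [-0.866  -0.007   1.6305]
```

move_arm(increments=[[0.6, -0.144, -0.008, 0.272, 0, 0, 0], [0.6, -0.144, -0.008, 0.272, 0, 0, 0], [0.6, -0.144, -0.008, 0.272, 0, 0, 0], [0.6, -0.144, -0.008, 0.272, 0, 0, 0], [0.6, -0.144, -0.008, 0.272, 0, 0, 0], [0.6, -0.144, -0.008, 0.27, 0, 0, 0], [0.6, 0, 0, 0, 0, 0, 0], [0, 0, 0, 0, 0, 0, 0], [0, 0, 0, 0, 0, 0, 0], [0, 0, 0, 0, 0, 0, 0], [0, 0, 0, 0, 0, 0, 0], [0, 0, 0, 0, 0, 0, 0], [0, 0, 0, 0, 0, 0, 0]], force=50)

```text
time_s: 21.95
ee_pos: [0.569, -0.1559, 0.0229]
eef_rot: [3.141, -0.501, 1.56]
force: [-0.0, 0.0, 1.5]
grip_width: 0.0195
grip_force: 50.0
```

```bash
cat > plan.py <<'E'
from h import *
# tray plan: tray frame origin = tray_mouth; tilt th (mouth down) about world x
def plan(way, o, n, m0):
    """way: list of (mouth xyz, tilt, yaw shift); rows per leg n; m0 current mouth"""
    r0=R.from_euler('xyz',o['eef_rot']); off=o['ee_pos']-m0
    p,r=o['ee_pos'],r0; th0,mp,y0=0.,m0,0.; out=[]
    for (m,th,yw),k in zip(way,n):
        for i in range(1,k+1):
            f=i/k; M=mp+(np.array(m)-mp)*f; W=R.from_euler('z',y0+(yw-y0)*f)*R.from_euler('x',-(th0+(th-th0)*f))
            P=M+W.apply(off); Q=W*r0
            out.append(np.r_[r.inv().apply(P-p)/.05,(r.inv()*Q).as_rotvec()]); p,r=P,Q
        th0,mp,y0=th,np.array(m),yw
    return np.array(out),p,r
E
python3 - <<'E'
from plan import *
np.set_printoptions(precision=3,suppress=True,linewidth=120)
o=ctrl.get_obs();print(o['ee_pos'],o['eef_rot'],o['grip_width'],o['grip_force'],o['force'],o['qpos'])
m0=np.array([.569,0.0,.007])
rows,p,r=plan([((.569,-.01,.24),.1,0),((.594,.20,.26),.35,-.0),((.595,.205,.195),.70,0),((.595,.205,.18),1.15,0)],o,[12,10,6,6],m0)
print(rows);print(p,r.as_euler('xyz'))
E
```

```text
[ 0.569 -0.156  0.023] [ 3.141 -0.501  1.56 ] 0.01950606302967226 49.97343063354492 [-0.01   0.004  1.479] [-0.524  0.726  1.422  0.451  1.286 -0.707]
[[ 0.187  0.    -0.37  -0.    -0.008 -0.   ]
 [ 0.184  0.    -0.372 -0.    -0.008 -0.   ]
 [ 0.181  0.001 -0.373 -0.    -0.008 -0.   ]
 [ 0.178  0.001 -0.374 -0.    -0.008 -0.   ]
 [ 0.175  0.001 -0.376 -0.    -0.008 -0.   ]
 [ 0.172  0.001 -0.377 -0.    -0.008 -0.   ]
 [ 0.169  0.001 -0.378 -0.    -0.008 -0.   ]
 [ 0.166  0.001 -0.38  -0.    -0.008 -0.   ]
 [ 0.163  0.001 -0.381 -0.    -0.008 -0.   ]
 [ 0.16   0.001 -0.382 -0.    -0.008 -0.   ]
 [ 0.157  0.001 -0.383 -0.    -0.008 -0.   ]
 [ 0.154  0.001 -0.384 -0.    -0.008 -0.   ]
 [ 0.448  0.045  0.063 -0.    -0.025 -0.   ]
 [ 0.451  0.045  0.053 -0.    -0.025 -0.   ]
 [ 0.454  0.045  0.043 -0.    -0.025 -0.   ]
 [ 0.456  0.046  0.033 -0.    -0.025 -0.   ]
 [ 0.459  0.046  0.022 -0.    -0.025 -0.   ]
 [ 0.461  0.046  0.012 -0.    -0.025 -0.   ]
 [ 0.462  0.046  0.002 -0.    -0.025 -0.   ]
 [ 0.464  0.046 -0.009 -0.    -0.025 -0.   ]
 [ 0.465  0.046 -0.019 -0.    -0.025 -0.   ]
 [ 0.466  0.046 -0.03  -0.    -0.025 -0.   ]
 [ 0.092  0.002  0.069 -0.001 -0.058 -0.   ]
 [ 0.105  0.002  0.07  -0.001 -0.058 -0.   ]
 [ 0.117  0.002  0.07  -0.001 -0.058 -0.   ]
 [ 0.13   0.002  0.069 -0.001 -0.058 -0.   ]
 [ 0.142  0.002  0.067 -0.001 -0.058 -0.   ]
 [ 0.155  0.001  0.065 -0.001 -0.058 -0.   ]
 [ 0.15  -0.001 -0.14  -0.001 -0.075 -0.   ]
 [ 0.154 -0.001 -0.14  -0.001 -0.075 -0.   ]
 [ 0.157 -0.001 -0.142 -0.001 -0.075 -0.   ]
 [ 0.161 -0.001 -0.143 -0.001 -0.075 -0.   ]
 [ 0.164 -0.001 -0.145 -0.001 -0.075 -0.   ]
 [ 0.168 -0.001 -0.147 -0.001 -0.075 -0.   ]]
[0.595 0.156 0.329] [3.129 0.649 1.559]
```

move_arm(increments=[[0, 0.06, 0, -0.12, 0, -0.008, 0], [0, 0.12, 0, -0.25, 0, -0.008, 0], [0, 0.187, 0, -0.37, 0, -0.008, 0], [0, 0.184, 0, -0.373, 0, -0.008, 0], [0, 0.18, 0, -0.374, 0, -0.008, 0], [0, 0.176, 0, -0.376, 0, -0.008, 0], [0, 0.172, 0, -0.378, 0, -0.008, 0], [0, 0.168, 0, -0.379, 0, -0.008, 0], [0, 0.165, 0, -0.38, 0, -0.008, 0], [0, 0.162, 0, -0.382, 0, -0.008, 0], [0, 0.16, 0, -0.383, 0, -0.008, 0], [0, 0.157, 0, -0.384, 0, -0.008, 0], [0, 0.1, 0, -0.25, 0, -0.004, 0], [0, 0.06, 0, -0.13, 0, 0, 0], [0, 0, 0, 0, 0, 0, 0]])

```text
time_s: 23.45
ee_pos: [0.5688, -0.1618, 0.2719]
eef_rot: [3.141, -0.401, 1.56]
force: [0.5, -0.1, -3.1]
grip_width: 0.0198
grip_force: 50.0
```

```bash
python3 - <<'E'
from plan import *
np.set_printoptions(precision=3,suppress=True,linewidth=120)
o=ctrl.get_obs();print(o['ee_pos'],o['eef_rot'],o['grip_width'],o['force'],o['qpos'])
# mouth in tool frame from grasp
r0=R.from_euler('xyz',[3.141,-.501,1.56]); mt=r0.inv().apply(np.array([.569,0,.007])-[.569,-.156,.0229])
r=R.from_euler('xyz',o['eef_rot']);m=o['ee_pos']+r.apply(mt);print('mouth',m,'tilt',o['eef_rot'][1]+.501)
E
```

```text
[ 0.569 -0.162  0.272] [ 3.141 -0.401  1.56 ] 0.01983883696139851 [ 0.476 -0.148 -3.073] [-0.499  0.45   1.214  0.354  1.667 -0.487]
mouth [ 0.569 -0.008  0.24 ] tilt 0.10046941788119013
```

move_arm(increments=[[0, 0.15, 0.015, 0.02, 0, -0.02, 0], [0, 0.3, 0.03, 0.04, 0, -0.02, 0], [0, 0.45, 0.045, 0.055, 0, -0.02, 0], [0, 0.454, 0.046, 0.043, 0, -0.025, 0], [0, 0.456, 0.046, 0.033, 0, -0.025, 0], [0, 0.459, 0.046, 0.022, 0, -0.025, 0], [0, 0.461, 0.046, 0.012, 0, -0.025, 0], [0, 0.462, 0.046, 0.002, 0, -0.025, 0], [0, 0.464, 0.046, -0.009, 0, -0.025, 0], [0, 0.45, 0.046, -0.019, 0, -0.025, 0], [0, 0.3, 0.03, -0.018, 0, -0.015, 0], [0, 0.18, 0.016, -0.012, 0, 0, 0], [0, 0, 0, 0, 0, 0, 0]])

```text
time_s: 24.75
ee_pos: [0.5938, 0.0629, 0.3258]
eef_rot: [3.141, -0.151, 1.562]
force: [0.6, 0.1, -3.5]
grip_width: 0.0195
grip_force: 50.0
```

```bash
cat >> plan.py <<'E'
r00=R.from_euler('xyz',[3.141,-.501,1.56]); mt=r00.inv().apply(np.array([.569,0,.007])-[.569,-.156,.0229])
def mouth(o):
    return o['ee_pos']+R.from_euler('xyz',o['eef_rot']).apply(mt)
E
python3 - <<'E'
from plan import *
np.set_printoptions(precision=3,suppress=True,linewidth=120)
o=ctrl.get_obs();print(o['ee_pos'],o['eef_rot'],o['grip_width'],o['force'],o['qpos'])
m=mouth(o);print(m)
rows,p,r=plan([((.595,.207,.195),.35,0),((.595,.207,.183),.8,0)],o,[7,6],m)
print(rows,p,r.as_euler('xyz'))
s=ctrl.camera('side');cv2.imwrite('pics/c7.png',cv2.resize(s['color'][60:260,120:340],None,fx=2.5,fy=2.5))
E
```

```text
[0.594 0.063 0.326] [ 3.141 -0.151  1.562] 0.01951702949784509 [ 0.586  0.077 -3.495] [-0.024  0.347  1.193  0.151  1.604 -0.01 ]
[0.593 0.204 0.257]
[[ 0.074  0.004  0.051 -0.    -0.05  -0.   ]
 [ 0.082  0.004  0.051 -0.    -0.05  -0.   ]
 [ 0.091  0.004  0.052 -0.    -0.05  -0.   ]
 [ 0.1    0.004  0.051 -0.    -0.05  -0.   ]
 [ 0.109  0.004  0.051 -0.    -0.05  -0.   ]
 [ 0.118  0.003  0.05  -0.    -0.05  -0.   ]
 [ 0.127  0.003  0.048 -0.    -0.05  -0.   ]
 [ 0.148 -0.001 -0.149 -0.001 -0.075 -0.   ]
 [ 0.151 -0.001 -0.15  -0.001 -0.075 -0.   ]
 [ 0.154 -0.001 -0.151 -0.001 -0.075 -0.   ]
 [ 0.157 -0.001 -0.152 -0.001 -0.075 -0.   ]
 [ 0.16  -0.001 -0.153 -0.001 -0.075 -0.   ]
 [ 0.162 -0.001 -0.155 -0.001 -0.075 -0.   ]] [0.595 0.158 0.332] [3.133 0.649 1.56 ]
```

View pics/c7.png

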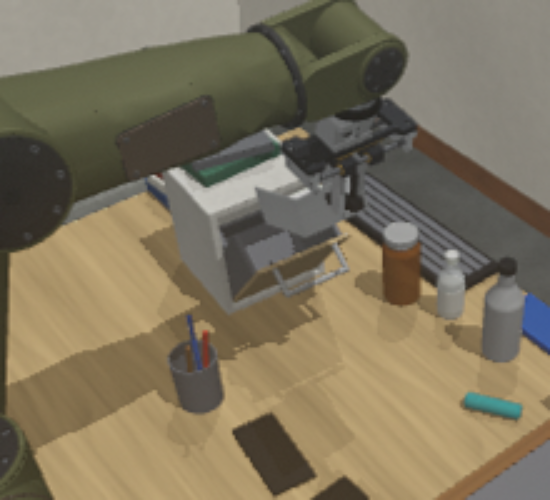

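The tray hangs tilted over the open bin (crop about (305,215)), and the bystanders are untouched. Tip now.

move_arm(increments=[[0, 0.074, 0.004, 0.051, 0, -0.05, 0], [0, 0.082, 0.004, 0.051, 0, -0.05, 0], [0, 0.091, 0.004, 0.052, 0, -0.05, 0], [0, 0.1, 0.004, 0.051, 0, -0.05, 0], [0, 0.109, 0.004, 0.051, 0, -0.05, 0], [0, 0.118, 0.003, 0.05, 0, -0.05, 0], [0, 0.127, 0.003, 0.048, 0, -0.05, 0], [0, 0.148, 0, -0.149, 0, -0.075, 0], [0, 0.151, 0, -0.15, 0, -0.075, 0], [0, 0.154, 0, -0.151, 0, -0.075, 0], [0, 0.157, 0, -0.152, 0, -0.075, 0], [0, 0.16, 0, -0.153, 0, -0.075, 0], [0, 0.162, 0, -0.155, 0, -0.075, 0], [0, 0, 0, 0, 0, 0, 0], [0, 0, 0, 0, 0, 0, 0], [0, 0, 0, 0, 0, 0, 0], [0, 0, 0, 0, 0, 0, 0], [0, 0, 0, 0, 0, 0, 0], [0, 0, 0, 0, 0, 0, 0], [0, 0, 0, 0, 0, 0, 0]])

```text
time_s: 26.8
ee_pos: [0.5965, 0.1558, 0.3318]
eef_rot: [3.141, 0.649, 1.559]
force: [-0.0, 0.5, -1.1]
grip_width: 0.02
grip_force: 50.0
```

```bash
python3 - <<'E'
from plan import *
np.set_printoptions(precision=3,suppress=True,linewidth=120)
o=ctrl.get_obs();print(o['ee_pos'],o['eef_rot'],o['grip_width'],o['force'],o['qpos'],mouth(o))
E
```

```text
[0.596 0.156 0.332] [3.141 0.649 1.559] 0.01998587591402445 [-0.018  0.496 -1.129] [ 0.436  0.57   0.979 -0.603  1.854  0.352] [0.595 0.205 0.183]
```

```bash
python3 - <<'E'
from plan import *
np.set_printoptions(precision=3,suppress=True,linewidth=120)
o=ctrl.get_obs(); m=mouth(o)
rows,p,r=plan([((.594,.195,.25),-.5,0),((.57,.0,.20),-1.15,0),((.569,.0,.0075),-1.15,0)],o,[8,11,10],m)
print(rows,p,r.as_euler('xyz'))
E
```

```text
[[-0.227 -0.001  0.046  0.001  0.062 -0.   ]
 [-0.22  -0.001  0.039  0.001  0.062 -0.   ]
 [-0.212 -0.001  0.032  0.001  0.062 -0.   ]
 [-0.203 -0.001  0.026  0.001  0.062 -0.   ]
 [-0.194 -0.001  0.02   0.001  0.062 -0.   ]
 [-0.185 -0.001  0.015  0.001  0.062 -0.   ]
 [-0.176 -0.002  0.01   0.001  0.062 -0.   ]
 [-0.166 -0.002  0.006  0.001  0.062 -0.   ]
 [-0.438 -0.038  0.298  0.001  0.059 -0.   ]
 [-0.446 -0.038  0.278  0.001  0.059 -0.   ]
 [-0.452 -0.038  0.258  0.001  0.059 -0.   ]
 [-0.458 -0.038  0.237  0.001  0.059 -0.   ]
 [-0.462 -0.038  0.216  0.001  0.059 -0.   ]
 [-0.465 -0.038  0.194  0.001  0.059 -0.   ]
 [-0.466 -0.038  0.173  0.001  0.059 -0.   ]
 [-0.467 -0.038  0.151  0.001  0.059 -0.   ]
 [-0.466 -0.039  0.129  0.001  0.059 -0.   ]
 [-0.464 -0.039  0.108  0.001  0.059 -0.   ]
 [-0.46  -0.039  0.086  0.001  0.059 -0.   ]
 [-0.185  0.002  0.338  0.     0.     0.   ]
 [-0.185  0.002  0.338  0.     0.     0.   ]
 [-0.185  0.002  0.338  0.     0.     0.   ]
 [-0.185  0.002  0.338  0.     0.     0.   ]
 [-0.185  0.002  0.338  0.     0.     0.   ]
 [-0.185  0.002  0.338  0.     0.     0.   ]
 [-0.185  0.002  0.338  0.     0.     0.   ]
 [-0.185  0.002  0.338  0.     0.     0.   ]
 [-0.185  0.002  0.338  0.     0.     0.   ]
 [-0.185  0.002  0.338  0.     0.     0.   ]] [ 0.57  -0.156  0.023] [-3.13  -0.501  1.56 ]
```

move_arm(increments=[[0, -0.227, 0, 0.046, 0, 0.062, 0], [0, -0.22, 0, 0.039, 0, 0.062, 0], [0, -0.212, 0, 0.032, 0, 0.062, 0], [0, -0.203, 0, 0.026, 0, 0.062, 0], [0, -0.194, 0, 0.02, 0, 0.062, 0], [0, -0.185, 0, 0.015, 0, 0.062, 0], [0, -0.176, 0, 0.01, 0, 0.062, 0], [0, -0.166, 0, 0.006, 0, 0.066, 0], [0, -0.438, -0.038, 0.298, 0, 0.059, 0], [0, -0.446, -0.038, 0.278, 0, 0.059, 0], [0, -0.452, -0.038, 0.258, 0, 0.059, 0], [0, -0.458, -0.038, 0.237, 0, 0.059, 0], [0, -0.462, -0.038, 0.216, 0, 0.059, 0], [0, -0.465, -0.038, 0.194, 0, 0.059, 0], [0, -0.466, -0.038, 0.173, 0, 0.059, 0], [0, -0.467, -0.038, 0.151, 0, 0.059, 0], [0, -0.466, -0.039, 0.129, 0, 0.059, 0], [0, -0.464, -0.039, 0.108, 0, 0.059, 0], [0, -0.46, -0.039, 0.086, 0, 0.06, 0], [0, 0, 0, 0, 0, 0, 0]])

```text
time_s: 28.8
ee_pos: [0.5708, -0.1584, 0.2129]
eef_rot: [-3.137, -0.504, 1.554]
force: [-0.9, 0.2, -2.2]
grip_width: 0.0197
grip_force: 50.0
```

```bash
python3 - <<'E'
from plan import *
np.set_printoptions(precision=3,suppress=True,linewidth=120)
o=ctrl.get_obs();print(o['ee_pos'],o['eef_rot'],o['grip_width'],o['force'],mouth(o))
t=ctrl.camera('top')
for d in ctrl.cut_out('stick0',t): print(round(d['conf'],2),np.round(d['centre']),d['mask'].sum())
cv2.imwrite('pics/c8.png',cv2.resize(t['color'][150:260,90:290],None,fx=4,fy=4,interpolation=cv2.INTER_CUBIC))
E
```

```text
[ 0.571 -0.158  0.213] [-3.137 -0.504  1.554] 0.019656770066070868 [-0.869  0.214 -2.211] [ 0.571 -0.002  0.198]
0.85 [204. 140.] 268
0.71 [302. 329.] 165
0.68 [205. 132.] 144
0.62 [234. 447.] 269
0.53 [211. 125.] 198
0.46 [172. 282.] 201
```

View pics/c8.png

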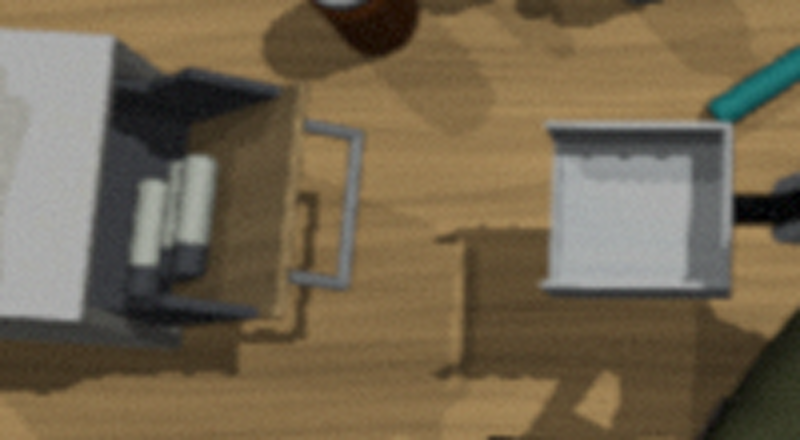

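All three sticks lie in the bin (crop (150,220), (175,215), (195,215)), and the tray is empty. Setting it down.

move_arm(increments=[[0, -0.08, 0, 0.14, 0, 0, 0], [0, -0.18, 0, 0.33, 0, 0, 0], [0, -0.18, 0, 0.33, 0, 0, 0], [0, -0.18, 0, 0.33, 0, 0, 0], [0, -0.18, 0, 0.33, 0, 0, 0], [0, -0.18, 0, 0.33, 0, 0, 0], [0, -0.18, 0, 0.33, 0, 0, 0], [0, -0.18, 0, 0.33, 0, 0, 0], [0, -0.18, 0, 0.33, 0, 0, 0], [0, -0.12, 0, 0.22, 0, 0, 0], [0, -0.08, 0, 0.14, 0, 0, 0], [0, -0.06, 0, 0.1, 0, 0, 0], [0, -0.03, 0, 0.05, 0, 0, 0], [0, 0, 0, 0, 0, 0, 0]])

```text
time_s: 30.3
ee_pos: [0.5721, -0.1562, 0.0282]
eef_rot: [3.141, -0.501, 1.56]
force: [0.4, 0.4, -1.3]
grip_width: 0.0193
grip_force: 50.0
```

move_arm(increments=[[0, -0.02, 0, 0.04, 0, 0, 0], [0, -0.023, 0, 0.042, 0, 0, 0], [0, -0.005, 0, 0.008, 0, 0, 0], [0, 0, 0, 0, 0, 0, 0]])

```text
time_s: 30.7
ee_pos: [0.572, -0.1561, 0.0231]
eef_rot: [3.141, -0.501, 1.56]
force: [0.0, -0.1, -1.5]
grip_width: 0.0199
grip_force: 50.0
```

move_arm(increments=[[0, -0.01, 0, 0.018, 0, 0, 0], [0, 0, 0, 0, 0, 0, 0], [0.5, 0, 0, 0, 0, 0, 0], [0.5, 0, 0, 0, 0, 0, 0], [0.5, 0, 0, 0, 0, 0, 0], [0.5, 0, 0, 0, 0, 0, 0], [0.5, 0.1, 0, -0.18, 0, 0, 0], [0.5, 0.2, 0, -0.36, 0, 0, 0], [0.5, 0.3, 0, -0.55, 0, 0, 0], [0.5, 0.4, 0, -0.75, 0, 0, 0], [0.5, 0.4, 0, -0.75, 0, 0, 0], [0.5, 0.4, 0, -0.75, 0, 0, 0], [0.5, 0, 0, 0, 0, 0, 0], [0.5, 0, 0, 0, 0, 0, 0]])

```text
time_s: 32.1
ee_pos: [0.572, -0.1574, 0.2127]
eef_rot: [3.14, -0.5, 1.561]
force: [0.4, 0.0, -0.4]
grip_width: 0.047
grip_force: 0.0
```

```bash
python3 - <<'E'
from plan import *
np.set_printoptions(precision=3,suppress=True,linewidth=120)
o=ctrl.get_obs();print(o['time_s'],o['ee_pos'],o['grip_width'],o['force'])
t=ctrl.camera('top');s=ctrl.camera('side')
for n in ['stick0','tray','tray_handle','bin_handle','pencup','teajar','phone','mouse']:
  for d in ctrl.cut_out(n,t)[:5]:
    r,c=np.where(d['mask']);print(n,round(d['conf'],2),np.round(d['centre']),r.min(),r.max(),c.min(),c.max(),atz(t,d['centre'],.0))
print([np.round(proj(t,(x,y,.058)),1) for x in(.516,.628) for y in(.0,-.125)])
E
```

```text
32.1 [ 0.572 -0.157  0.213] 0.046974098994352044 [ 0.404  0.038 -0.406]
stick0 0.69 [232. 446.] 218 247 437 455 [ 0.508 -0.661  0.   ]
stick0 0.65 [302. 329.] 293 314 322 338 [ 0.296 -0.289  0.   ]
stick0 0.56 [204. 142.] 189 218 133 144 [0.608 0.302 0.   ]
stick0 0.56 [210. 125.] 195 224 122 131 [0.589 0.355 0.   ]
stick0 0.55 [173. 280.] 161 181 268 292 [ 0.704 -0.144  0.   ]
tray 0.96 [210. 254.] 193 232 234 286 [ 0.585 -0.059  0.   ]
tray_handle 0.9 [214. 253.] 192 231 233 285 [ 0.574 -0.057  0.   ]
bin_handle 0.68 [196. 144.] 167 232 113 180 [0.637 0.296 0.   ]
pencup 0.81 [277. 174.] 268 291 158 190 [0.376 0.192 0.   ]
teajar 0.74 [147. 179.] 132 162 166 194 [0.798 0.186 0.   ]
phone 0.7 [272. 231.] 259 285 209 258 [0.39  0.012 0.   ]
phone 0.25 [206. 131.] 190 220 130 135 [0.604 0.336 0.   ]
mouse 0.41 [269. 232.] 259 285 209 258 [0.4   0.011 0.   ]
[array([233.3, 230. ]), array([274.4, 229.6]), array([233.5, 193.9]), array([274. , 193.3])]
```

```bash
python3 -c "
from station import ctrl
print(ctrl.hand_in())"
```

```text
the job is handed in; nothing more can be done
None
```

I handed the job in at about 32 s; the hand-in gave no verdict. The bin is open at its stop, going by its not moving under a 50 N pull. The top camera shows all three sticks in the bin, with the empty tray upright and let go of on the open desk. I re-checked the pen cup, tea jar and phone and they had not moved. I didn't get a fresh fix on the mouse and did not re-check the flask and sanitiser at the end.

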